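Wedge the dock's sprung catch open and take out the charged battery

TASK

The battery of the hand-held tube sealer has finished charging, but the dock's spring catch holds it in and one hand cannot lift the catch and the battery together. Slide the yellow wedge in sideways across the dock's deck, under the orange thumb lip, until the catch stays wide open by itself, then lift the battery out and stand it upright in the white tray without dropping it. Last, pull the wedge out again so that the catch drops shut, lay the wedge on the bench clear of the dock and the tray, and leave the other things where they are.

Things in the scene. Friction and masses are not known exactly. Their poses are not given: they have to be found in the camera images.
- dock: Light grey charging dock, fixed, 180 (x) x 124 mm (y). Origin: centre of underside, z up, -x its front. Battery well at its back, centre x=50 y=0, 50.4 (x) x 74.4 mm (y), floor z=10, side and back walls to z=50 mm. Two cheeks (x -6..23, y to 18 mm either side, to z=92) carry the catch's pin at x=14, z=84 mm.
- deck (a point): Point on the dock's flat deck, straight under the shut catch lip: x=-55, y=0, z=36 mm of the dock, axes as the dock. The deck spans x -88..25 mm and the full width y -62..62 mm of the dock, bare but for the catch and open at both side ends; it also bounds the well in front.
- catch (a joint): Angle of the catch, rad: 0 shut, grows as the lip is raised, stop 0.5. A steel lever 22 mm wide on the pin: a limb hangs down, its nose 4 mm deep in a pocket in the battery's front; the tail slopes down to the thumb lip at the front. The nose is clear of the battery from 0.15. Spring 0.20 N m shut, 0.36 N m at 0.2 rad (3 to 5 N at the lip). Pulling the battery up does not open it.
- catch_lip (a point): Lowest point, mid-width, of the round steel edge (bar of radius 4 mm along the dock's y, y -12..12 mm) under the orange thumb lip; moves with the catch. Shut: x=-55, y=0 of the dock, 6 mm above the deck. At 0.1 / 0.2 rad: 13 / 20 mm above the deck, x=-59 / -61 mm.
- pack: Battery pack, grey, 48 (x) x 72 (y) x 102 mm tall, 0.36 to 0.56 kg, standing in the well with the dock's yaw, about 1 mm free all round. Origin: centre of underside, z up, -x the face with pocket and green lights. Body 72 mm high; on it a dark grip rib 40 (x) x 24 mm (y), 30 mm tall.
- pack_grip (a point): Centre of the battery's grip rib, 93 mm above its underside, 9 mm below the rib's top; axes as the pack. Grip across the 24 mm, fingers closing along the pack's y.
- wedge: Loose yellow plastic wedge, 140 (x) x 26 mm (y), 60 g, lying flat. Origin: centre of underside, z up, +x to the thin end. 3 mm thick at x=70 mm, rising evenly (10 deg) to 22 mm at x=-40, then level to x=-70. On the thick end a finger grip, 30 (x) x 26 mm (y), top at z=46, centre x=-55 mm. Friction keeps it under the lip where it is left.
- wedge_grip (a point): Middle of the wedge's finger grip: x=-55, y=0, z=34 mm of the wedge, axes as the wedge. Grip across the 26 mm, fingers closing along the wedge's y.
- tray: White open tray, fixed, 158 (x) x 208 mm (y) over the rim, 142 x 192 mm inside, floor 4 mm and rim 28 mm above the bench. Origin: centre of underside, z up.
- clip_box: Bystander: open clear box of clips, 56 x 81 x 30 mm; origin under its centre.
- marker_1: Bystander: blue-capped white marker lying down, 13 x 132 x 14 mm, long along its y; origin under its centre.
- hemostat_1: Bystander: flat blue clamp, 80 x 140 x 7 mm; origin under its centre.
- tape_roll: Bystander: roll of cream tape lying flat, 104 mm across, 25 mm high; origin under its centre.

How it is judged:
By the outcome, as a careful person would: the job done as asked, in the order asked, and still so for the second after the job is handed in, with the robot touching nothing.
It also fails if it takes over 70 s, if anything falls off the work surface, if the arm or the gripper's body presses on something with over 40 N, if the wrist force passes 120 N, or if a joint passes its speed limit or range.

ROBOT

A 7-joint arm with a two-finger parallel gripper is mounted at the origin on a cart in front of the work surface, level with it; the furniture and walls round the work are solid. World frame = base frame: x ahead of the robot, y to its left, z up, the work surface at z = 0. Lengths are in m, angles in rad, forces in N, time in s.
With the tool pointing down it reaches from about 0.4 to 0.85 m from the base axis. Payload 10.4 kg.
Tool frame: the origin (TCP) lies at the very end of the fingers, on their centre line; the grasp point (between the pads) lies manip.hold_point_z behind it (manip.hold_point_z is the distance from the TCP to the grasp point, in m); z points along the fingers, x is the direction in which the jaws open and shut, and the axes are right-handed (so a half turn about z gives the same grasp; the last joint's range is limited). The gripper opens to 85 mm and grips with 20 to 120 N. Pads are 22 mm wide; open, the fingers measure 114 mm over their backs; the gripper's body (76 mm by 85 mm) begins 54 mm behind the grasp point. The pads swing forward as they close: fully open they stand 13 mm farther back than shut.
Start: joints at [-1.247, 0.332, -0.065, 1.46, 0.022, 1.35, -0.088], TCP at [0.212, 0.588, 0.21] pointing down, gripper open.
Joint ranges: [-2.6, 2.6], [-0.5, 2.12], [-1.47, 1.34], [0.16, 2.42], [-1.27, 4.41], [0.06, 2.06], [-2.6, 2.6]. Speed limits (rad/s): [2.22, 2.22, 2.79, 2.79, 3.14, 3.14, 3.14].

INTERFACE

Orientations are given as a unit quaternion [x, y, z, w].
In Python, from workcell import readout, camera, camera_info, manip gives the robot as it stands.
- The arm moves only by the tool play_rows, never from a script. Its argument "rows" is a list of rows, each a list of 3 entries, a list of its own where there are three numbers: the shift along the world's x, y, z in mm, then the turn, a rotation vector about the world's x, y, z in degrees, then the finger opening in mm, from 0 to 85.4. In form: [[[tx, ty, tz], [rx, ry, rz], fingers], ...]. A call has 1 to 12 rows; each row shifts and turns the commanded pose from where the row before left it; what a row does not reach is not made up. A row lasts 1/8 s, in which the tool goes at most 62.5 mm and 10.7 degrees, less where a joint would pass 70% of its speed; a pose out of reach is approached as far as the arm can. A call with a gripper value outside its range is refused whole. The fingers move at their own pace and stop on an object; "force" is the grip in N (left out, the last holds). Time passes only in rows, so rows that do not move let the fingers close. It gives the time, the measured TCP pose, the force and the opening at its end, in the units of the state.
- readout.get_obs(): the state, without advancing time (a new reading comes with each control period).
- camera(name): name is "scene" or "top"; returns the picture (420x560x3 uint8, blue, green, red); there is no depth.
- camera_info(name): a dict with "fx", "fy", "cx", "cy" (pixels), "k1" (the pictures are not rectified: a ray, as slopes to the right and down, at radius r is drawn at 1 + k1 r^2 times it, then the intrinsics apply), "world_from_camera" (4x4, takes a point from camera to world coordinates). Camera axes: x right, y up, looking along -z (the intrinsics and any distortion apply to the point x, -y, -z); pixel columns grow to the right and rows downward; lengths in m; the calibration is good to about 2 mm. A picture is of the moment at which its call begins. camera_info takes no time and is no camera call.
- manip.hand_in(): hands the job in, once; it reports no verdict.
The state is a dict: "clock": time; "joint_pos": joint angles; "joint_velocities": joint speeds; "tau": joint torques, N m; "position": TCP position; "ee_rot": TCP orientation; "ft_force": force on the tool from outside, world axes, zero at the start; "torque": the same for the moment, N m; "grip_width": opening from 0.0 (shut) to 1.0 (fully open).
Only numpy, scipy, OpenCV 4.12 (cv2) and the standard library are available. Lean on these libraries where they do the work, as an engineer would, in place of code of your own. Each camera call takes 0.05 s, during which the arm holds its last target.

## Working session

There is one attempt and no reset: what is moved stays moved. The work goes in short steps, Python scripts to look and compute and a tool call to move; the robot and the scene stay as the last step left them, time stands still between calls to the robot, and variables do not carry over. Pictures are saved under pics/ and viewed, and the job is handed in when it is done.

Besides the shell and the picture viewer there is one more tool, called after "Call:" as name(argument=value, ...) on one line, values as JSON. play_rows: Moves the arm, as the interface text tells. Its arguments: {"type":"object","properties":{"rows":{"type":"array"},"force":{"type":"number"}},"required":["rows"]}

```bash
mkdir -p pics
python3 - <<'E'
from workcell import readout,camera,camera_info,manip
import cv2,json
o=readout.get_obs();print(o['clock'],o['position'],o['ee_rot'],o['grip_width'],manip.hold_point_z)
for n in('scene','top'):
    cv2.imwrite(f'pics/{n}0.png',camera(n)); i=camera_info(n);print(n,i)
E
```

```text
0.0 [0.21229402 0.58741537 0.20931849] [ 8.18499517e-01  5.74506799e-01 -5.54353516e-04  4.13174984e-04] 1.0016312804855618 0.0187
scene {'fx': 400.99686025872677, 'fy': 400.99686025872677, 'cx': 280.44688950189516, 'cy': 208.9334078858201, 'k1': -0.029946435474562914, 'world_from_camera': array([[ 0.64408814,  0.48731993, -0.58963527, -0.03470799],
       [-0.76481666,  0.42471161, -0.48443321, -0.46923825],
       [ 0.01435099,  0.76298056,  0.64626211,  0.73265943],
       [ 0.        ,  0.        ,  0.        ,  1.        ]])}
top {'fx': 487.4275561469926, 'fy': 487.4275561469926, 'cx': 279.08081041257236, 'cy': 201.5055269272823, 'k1': -0.16977939109820436, 'world_from_camera': array([[ 1.16246561e-02,  9.97342855e-01, -7.19172863e-02,
         4.75181669e-01],
       [-9.99932261e-01,  1.16365659e-02, -2.53386181e-04,
        -1.97896306e-02],
       [ 5.84157341e-04,  7.19153602e-02,  9.97410567e-01,
         1.33480031e+00],
       [ 0.00000000e+00,  0.00000000e+00,  0.00000000e+00,
         1.00000000e+00]])}
```

View pics/scene0.png

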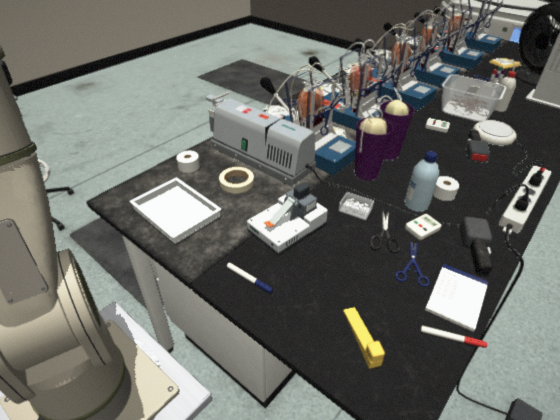

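View pics/top0.png

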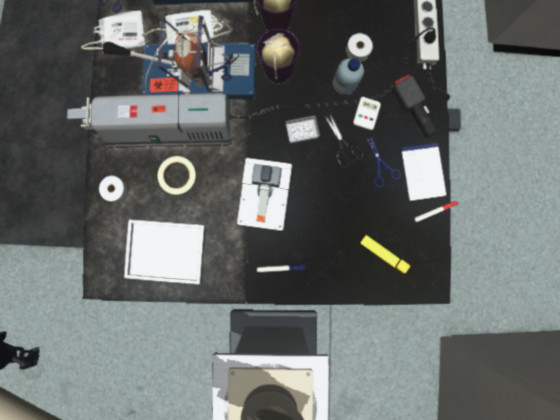

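```bash
cat > h.py <<'E'
import numpy as np,cv2
from workcell import camera_info
def ray(n,uv):
    i=camera_info(n);uv=np.array(uv,float).reshape(-1,2)
    K=np.array([[i['fx'],0,i['cx']],[0,i['fy'],i['cy']],[0,0,1]])
    p=cv2.undistortPoints(uv.reshape(-1,1,2),K,np.array([i['k1'],0,0,0,0.]))[:,0]
    T=np.array(i['world_from_camera']);d=np.c_[p[:,0],-p[:,1],-np.ones(len(p))]@T[:3,:3].T
    return T[:3,3],d
def onz(n,uv,z):
    c,d=ray(n,uv);return c+d*((z-c[2])/d[:,2])[:,None]
def proj(n,P):
    i=camera_info(n);T=np.array(i['world_from_camera']);q=(np.array(P,float).reshape(-1,3)-T[:3,3])@T[:3,:3]
    x=q[:,0]/-q[:,2];y=-q[:,1]/-q[:,2];s=1+i['k1']*(x*x+y*y)
    return np.c_[i['fx']*x*s+i['cx'],i['fy']*y*s+i['cy']]
def tri(uvt,uvs):
    c1,d1=ray('top',uvt);c2,d2=ray('scene',uvs)
    d1=d1[0];d2=d2[0];A=np.c_[d1,-d2];s=np.linalg.lstsq(A,c2-c1,rcond=None)[0]
    a=c1+s[0]*d1;b=c2+s[1]*d2;return (a+b)/2,np.linalg.norm(a-b)
def crop(f,x,y,w,h,s,out):
    im=cv2.imread(f)[y:y+h,x:x+w];cv2.imwrite(out,cv2.resize(im,None,fx=s,fy=s,interpolation=cv2.INTER_CUBIC))
E
python3 - <<'E'
from h import *
crop('pics/top0.png',350,225,70,55,8,'pics/c1.png')
crop('pics/top0.png',230,150,70,85,7,'pics/c2.png')
crop('pics/scene0.png',240,175,95,80,8,'pics/c3.png')
crop('pics/scene0.png',335,300,60,75,8,'pics/c4.png')
im=cv2.imread('pics/top0.png');hsv=cv2.cvtColor(im,cv2.COLOR_BGR2HSV)
m=cv2.inRange(hsv,(20,120,80),(35,255,255));m[:, :340]=0
cs=sorted(cv2.findContours(m,0,1)[0],key=cv2.contourArea)
r=cv2.minAreaRect(cs[-1]);print(r,cv2.boxPoints(r));print(onz('top',cv2.boxPoints(r),0.012))
E
```

```text
((384.7532043457031, 254.13075256347656), (55.775230407714844, 12.088167190551758), 34.438987731933594) [[358.3354  243.34424]
 [365.17157 233.37479]
 [411.17102 264.91727]
 [404.33484 274.88672]]
[[ 0.45898258 -0.23634609  0.012     ]
 [ 0.48623662 -0.25504135  0.012     ]
 [ 0.40065719 -0.38325004  0.012     ]
 [ 0.37341734 -0.36422592  0.012     ]]
```

View pics/c1.png

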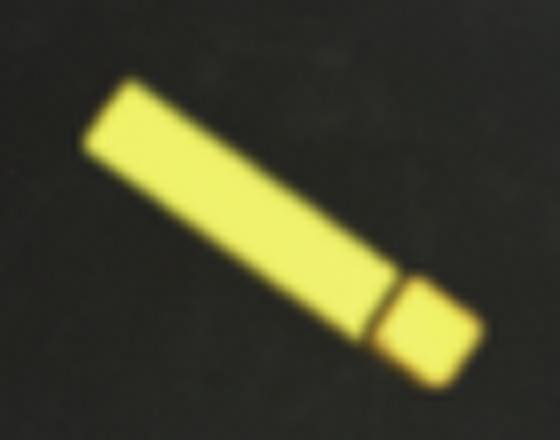

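View pics/c2.png

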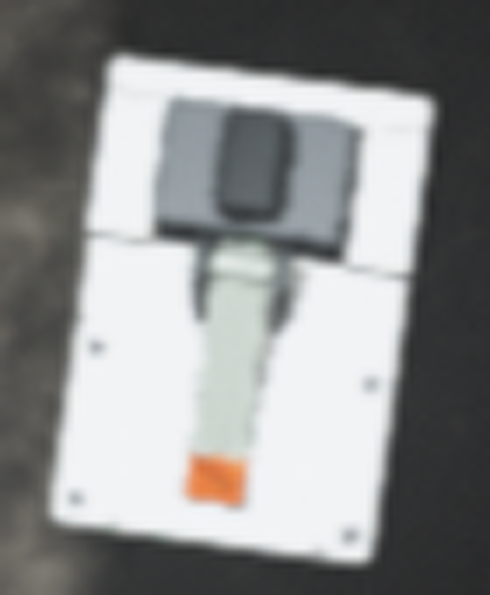

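View pics/c3.png

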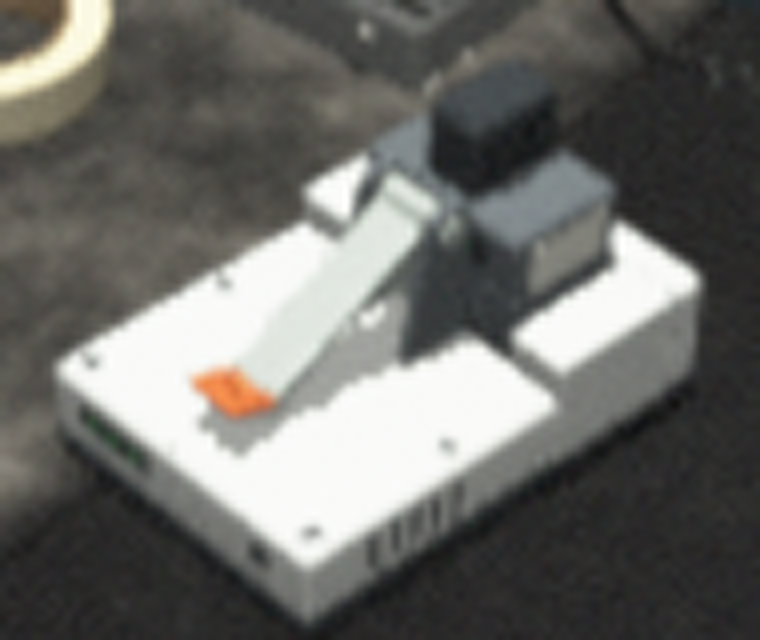

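View pics/c4.png

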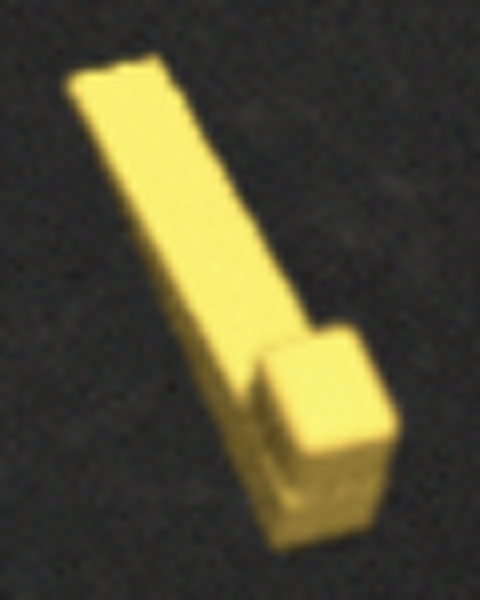

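Run:
```python
from h import *
def px(o,s,c): return (np.array(c,float)+.5)/s-.5+np.array(o)
np.set_printoptions(precision=4,suppress=True)
tip=onz('top',px((350,225),8,[(130,78),(85,145)]),.003)[:,:2]
g=onz('top',px((350,225),8,[(413,278),(485,328),(440,390),(372,338)]),.046)[:,:2]
print('tip',tip,np.linalg.norm(tip[0]-tip[1]));print('grip',g,[np.linalg.norm(g[k]-g[(k+1)%4]) for k in range(4)])
gc=g.mean(0);t=tip.mean(0);d=t-gc;print('gc',gc,'tip',t,'len(125)',np.linalg.norm(d),'yaw',np.degrees(np.arctan2(d[1],d[0])))
gs=onz('scene',px((335,300),8,[(350,325),(400,430),(305,452),(258,355)]),.046)[:,:2].mean(0)
ts=onz('scene',px((335,300),8,[(155,57),(68,80)]),.003)[:,:2].mean(0);print('scene gc',gs,ts)
# dock
o=(230,150)
df=onz('top',px(o,7,[(52,520),(372,562)]),.036)[:,:2]
db=onz('top',px(o,7,[(110,55),(433,95)]),.050)[:,:2]
print('dock front',df,'back',db,np.linalg.norm(df[0]-df[1]),np.linalg.norm(db[0]-db[1]))
a=df.mean(0);b=db.mean(0);d=b-a;print('len(178-180)',np.linalg.norm(d),'yaw',np.degrees(np.arctan2(d[1],d[0])),'cen',(a+b)/2)
for e in(df,db):
  v=e[0]-e[1];print('yaw side',np.degrees(np.arctan2(-v[0],v[1])))
sf=onz('scene',px((240,175),8,[(57,368),(308,565)]),.036)[:,:2];print('scene front',sf)
sb=onz('scene',px((240,175),8,[(700,275)]),.050)[:,:2];print('scene backright',sb)
rib=onz('top',px(o,7,[(228,108),(292,113),(278,220),(217,212)]),.112)[:,:2];print('rib',rib,rib.mean(0))
pk=onz('top',px(o,7,[(170,98),(360,125)]),.082)[:,:2];print('pack back edge',pk)
lip=onz('top',px(o,7,[(192,458),(245,460),(242,506),(186,498)]),.05)[:,:2];print('lip',lip.mean(0))
# tray
im=cv2.imread('pics/top0.png');m=cv2.inRange(im,(170,170,170),(255,255,255));m[:200]=0;m[:,:110]=0;m[:,215:]=0
c=max(cv2.findContours(m,0,1)[0],key=cv2.contourArea);r=cv2.minAreaRect(c);B=cv2.boxPoints(r)
tr=onz('top',B,.028)[:,:2];print('tray',tr,tr.mean(0),[np.linalg.norm(tr[k]-tr[(k+1)%4]) for k in range(4)])
```

```text
tip [[ 0.4838 -0.2584]
 [ 0.4607 -0.2429]] 0.02777426538425332
grip [[ 0.4175 -0.3466]
 [ 0.4009 -0.3712]
 [ 0.3802 -0.356 ]
 [ 0.3975 -0.3327]] [np.float64(0.029755803988552394), np.float64(0.025658592831571174), np.float64(0.02898973608099348), np.float64(0.02429199938971644)]
gc [ 0.399  -0.3516] tip [ 0.4722 -0.2507] len(125) 0.12468354662669588 yaw 54.05042864317657
scene gc [ 0.3979 -0.3532] [ 0.4719 -0.2512]
dock front [[ 0.5078  0.0921]
 [ 0.4933 -0.03  ]] back [[ 0.6846  0.072 ]
 [ 0.6705 -0.0511]] 0.12292980560647526 0.1239191440924598
len(178-180) 0.17822979109268638 yaw -6.634982012948548 cen [0.589  0.0207]
yaw side -6.763714571143237
yaw side -6.49989270450203
scene front [[ 0.5076  0.089 ]
 [ 0.4929 -0.0304]]
scene backright [[ 0.6691 -0.0504]]
rib [[0.6555 0.0245]
 [0.6539 0.0013]
 [0.6149 0.0058]
 [0.6176 0.0279]] [0.6355 0.0149]
pack back edge [[ 0.6634  0.0471]
 [ 0.6541 -0.0234]]
lip [0.5231 0.0291]
tray [[0.3568 0.401 ]
 [0.517  0.392 ]
 [0.5044 0.1834]
 [0.3464 0.193 ]] [0.4312 0.2923] [np.float64(0.1604485818808194), np.float64(0.20892207430056833), np.float64(0.1582451501170915), np.float64(0.20827906869624524)]
```

Call:
play_rows(rows=[[[40, -31, 8], [0, 0, -4.5], 60], [[40, -31, 8], [0, 0, -4.5], 60], [[40, -31, 8], [0, 0, -4.5], 60], [[40, -31, 8], [0, 0, -4.5], 60], [[40, -31, 8], [0, 0, -4.5], 60], [[40, -31, 8], [0, 0, -4.5], 60], [[10, -52, 0], [0, 0, -4.5], 60], [[10, -52, 0], [0, 0, -4.5], 60], [[10, -52, 0], [0, 0, -4.5], 60], [[10, -52, 0], [0, 0, -4.5], 60], [[10, -52, 0], [0, 0, -4.5], 60], [[10, -52, 0], [0, 0, -4.5], 60]], force=40)

```text
clock: 1.6
position: [0.5123, 0.0881, 0.258]
ee_rot: [0.99, 0.139, -0.0, -0.0]
ft_force: [1.2, -0.5, 0.6]
grip_width: 0.701
```

Call:
play_rows(rows=[[[0, -50, 0], [0, 0, -5], 60], [[0, -50, 0], [0, 0, -5], 60], [[-14, -43, 0], [0, 0, -5], 60], [[-14, -43, 0], [0, 0, -5], 60], [[-14, -43, 0], [0, 0, -5], 60], [[-14, -43, 0], [0, 0, -5], 60], [[-14, -43, 0], [0, 0, -5], 60], [[-14, -43, 0], [0, 0, -5], 60], [[-14, -43, 0], [0, 0, -5], 60], [[-14, -43, 0], [0, 0, -5], 60], [[0, 0, 0], [0, 0, 0], 60]])

```text
clock: 2.98
position: [0.398, -0.3574, 0.258]
ee_rot: [0.956, -0.295, -0.0, 0.001]
ft_force: [0.9, 0.2, -0.6]
grip_width: 0.701
```

```bash
cat >> h.py <<'E'
def st():
    from workcell import readout
    from scipy.spatial.transform import Rotation as R
    o=readout.get_obs();m=R.from_quat(o['ee_rot']).as_matrix()
    print('t %.2f'%o['clock'],'pos',np.round(np.array(o['position'])*1000,1),'xhead %.2f'%np.degrees(np.arctan2(m[1,0],m[0,0])),'z',np.round(m[:,2],4),'F',np.round(o['ft_force'],1),'T',np.round(o['torque'],2),'w %.1f'%(o['grip_width']*85.4),'q',np.round(o['joint_pos'],2))
E
python3 -c "
from h import *;st()
from workcell import camera
cv2.imwrite('pics/top1.png',camera('top'))"
```

```text
t 2.98 pos [ 398.  -357.4  258. ] xhead -34.28 z [-0.0011 -0.0013 -1.    ] F [ 0.9  0.2 -0.6] T [ 0.04 -0.01 -0.03] w 59.9 q [-0.15  0.12  0.88  1.66 -0.09  1.4   0.14]
```

View pics/top1.png

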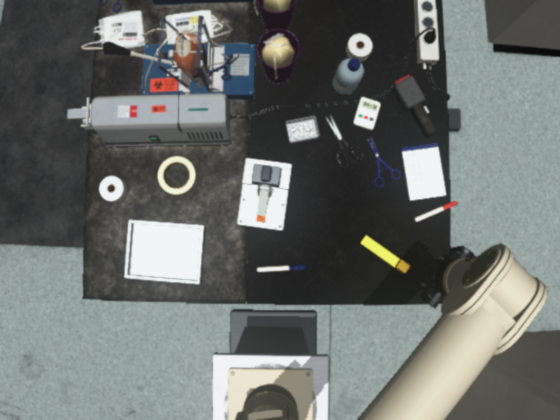

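```bash
python3 -c "
from h import *
print(proj('top',[[.398,-.357,.258],[.398,-.357,.4]]))"
```

```text
[[429.08283018 272.26487855]
 [450.96703786 277.3400392 ]]
```

Call:
play_rows(rows=[[[0.5, 5.2, -50], [0, 0, -1.7], 60], [[0, 0, -50], [0, 0, 0], 60], [[0, 0, -50], [0, 0, 0], 60], [[0, 0, -30], [0, 0, 0], 60], [[0, 0, -10], [0, 0, 0], 60], [[0, 0, 0], [0, 0, 0], 60]])

```text
clock: 3.78
position: [0.4013, -0.3485, 0.0684]
ee_rot: [0.952, -0.305, -0.0, -0.0]
ft_force: [0.3, -0.5, 0.8]
grip_width: 0.705
```

```bash
python3 -c "
from h import *;st()
from workcell import camera
cv2.imwrite('pics/s2.png',camera('scene'));crop('pics/s2.png',310,240,130,140,5,'pics/s2c.png')"
```

```text
t 3.77 pos [ 401.3 -348.5   68.4] xhead -35.51 z [-1.e-04  2.e-04 -1.e+00] F [ 0.3 -0.5  0.8] T [-0.03 -0.02 -0.01] w 60.2 q [-0.07  0.33  0.82  1.91 -0.28  1.02  0.25]
```

View pics/s2c.png

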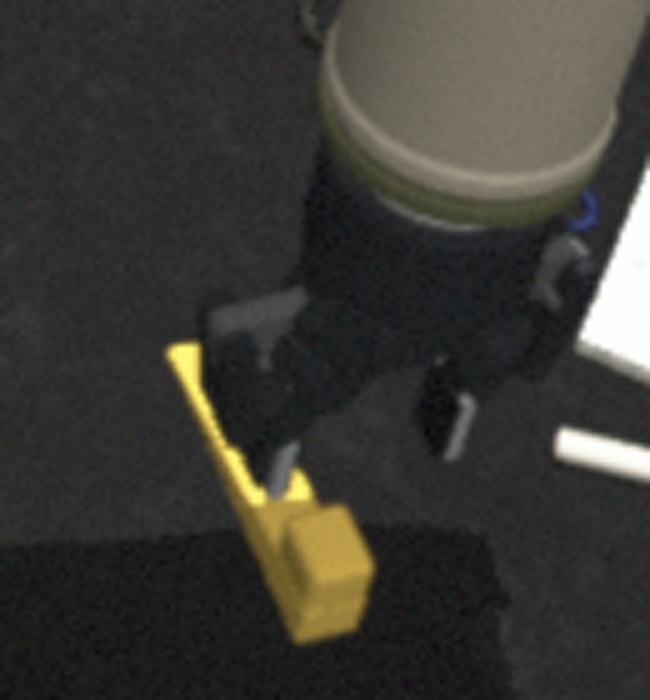

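Call:
play_rows(rows=[[[-2.8, -3.7, 0], [0, 0, -0.5], 60], [[0, 0, -20], [0, 0, 0], 60], [[0, 0, -20], [0, 0, 0], 60], [[0, 0, -12], [0, 0, 0], 60], [[0, 0, 0], [0, 0, 0], 60], [[0, 0, 0], [0, 0, 0], 60]])

```text
clock: 4.58
position: [0.3983, -0.353, 0.0166]
ee_rot: [0.951, -0.31, 0.0, 0.0]
ft_force: [0.0, -0.3, 0.1]
grip_width: 0.7
```

```bash
python3 -c "
from h import *;st()
from workcell import camera
cv2.imwrite('pics/s3.png',camera('scene'));crop('pics/s3.png',310,240,130,140,5,'pics/s3c.png')"
```

```text
t 4.58 pos [ 398.3 -353.    16.6] xhead -36.08 z [ 5.e-04 -4.e-04 -1.e+00] F [ 0.  -0.3  0.1] T [-0.01  0.03  0.  ] w 59.8 q [-0.01  0.42  0.77  1.94 -0.36  0.93  0.31]
```

View pics/s3c.png

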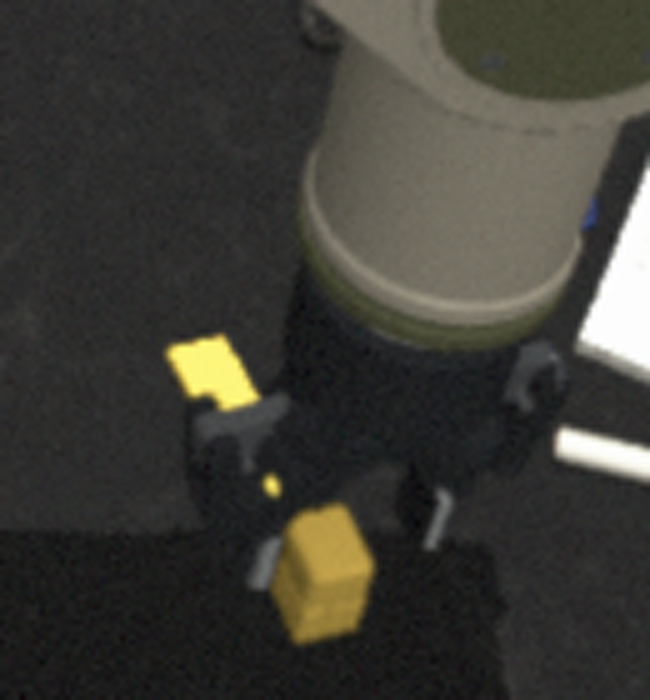

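Call:
play_rows(rows=[[[0, 0, 0], [0, 0, 0], 20], [[0, 0, 0], [0, 0, 0], 20], [[0, 0, 0], [0, 0, 0], 20], [[0, 0, 0], [0, 0, 0], 20], [[0, 0, 0], [0, 0, 0], 20], [[0, 0, 0], [0, 0, 0], 20]], force=50)

```text
clock: 5.38
position: [0.3984, -0.3528, 0.0167]
ee_rot: [0.951, -0.31, 0.0, -0.0]
ft_force: [-1.4, 0.6, 5.9]
grip_width: 0.285
```

Call:
play_rows(rows=[[[0, 0, 10], [0, 0, 0], 20], [[0, 0, 20], [0, 0, 0], 20], [[0, 0, 30], [0, 0, 0], 20], [[0, 0, 30], [0, 0, 0], 20], [[0, 0, 30], [0, 0, 0], 20], [[0, 0, 0], [0, 0, 0], 20], [[0, 0, 0], [0, 0, 0], 20]])

```text
clock: 6.25
position: [0.3981, -0.3525, 0.1363]
ee_rot: [0.951, -0.31, 0.0, -0.0]
ft_force: [-0.5, 0.6, -0.9]
grip_width: 0.284
```

```bash
python3 -c "
from h import *;st()
from workcell import camera
cv2.imwrite('pics/s4.png',camera('scene'));cv2.imwrite('pics/t4.png',camera('top'));crop('pics/s4.png',310,220,130,140,5,'pics/s4c.png')
crop('pics/t4.png',340,200,140,110,5,'pics/t4c.png')"
```

```text
t 6.25 pos [ 398.1 -352.5  136.3] xhead -36.06 z [ 5.e-04  3.e-04 -1.e+00] F [-0.5  0.6 -0.9] T [0.02 0.02 0.02] w 24.2 q [-0.12  0.23  0.87  1.84 -0.19  1.15  0.18]
```

View pics/s4c.png

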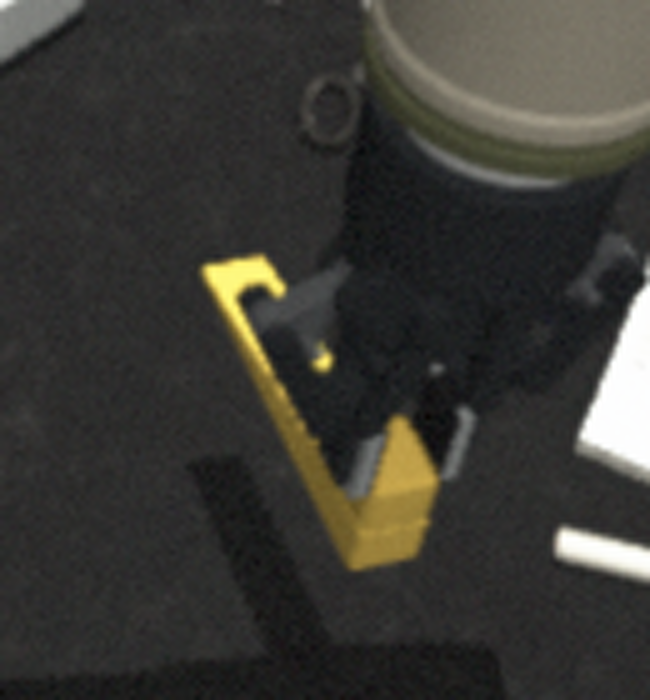

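View pics/t4c.png

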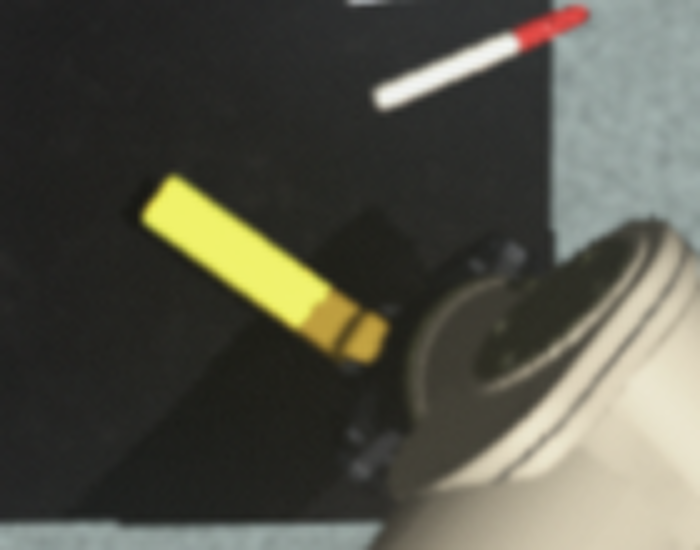

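Run:
```python
from h import *
def px(o,s,c): return (np.array(c,float)+.5)/s-.5+np.array(o)
a=[tri(px((340,200),5,t),px((310,220),5,s)) for t,s in (((175,174),(265,254)),((141,216),(201,266)))]
print(a); t=(a[0][0]+a[1][0])/2; print(t,np.degrees(np.arctan2(t[1]+.3525,t[0]-.3981)),np.hypot(t[1]+.3525,t[0]-.3981))
y=np.radians(-6.65);u=np.array([np.cos(y),np.sin(y)]);v=np.array([-u[1],u[0]]);c=np.array([.588,.0205])
for dx,dy in((-59,-160),(-59,-90),(-59,-29)): print(dx,dy,(c+dx/1e3*u+dy/1e3*v)*1000)
print('pack',(c+.05*u)*1000)
```

```text
[(array([ 0.48304439, -0.25916944,  0.1238993 ]), np.float64(0.00046918747566364945)), (array([ 0.4620478 , -0.24242448,  0.12244446]), np.float64(0.0007288965884238077))]
[ 0.47254609 -0.25079696  0.12317188] 53.796066930322034 0.12603860271879308
-59 -160 [ 510.86830888 -131.59109844]
-59 -90 [518.97458803 -62.06205243]
-59 -29 [526.03863129  -1.4724552 ]
pack [637.66360429  14.70980061]
```

Call:
play_rows(rows=[[[19, 37.6, -5], [0, 0, 4.9], 20], [[19, 37.6, -5], [0, 0, 4.9], 20], [[19, 37.6, -5], [0, 0, 4.9], 20], [[19, 37.6, -5], [0, 0, 4.9], 20], [[19, 37.6, -5], [0, 0, 4.9], 20], [[18.3, 37.6, -5], [0, 0, 4.9], 20], [[0, 0, -15], [0, 0, 0], 20], [[0, 0, -15], [0, 0, 0], 20], [[0, 0, -8], [0, 0, 0], 20], [[0, 0, 0], [0, 0, 0], 20], [[0, 0, 0], [0, 0, 0], 20]])

```text
clock: 7.72
position: [0.5115, -0.1276, 0.0685]
ee_rot: [0.998, -0.059, 0.0, 0.0]
ft_force: [-0.4, 0.3, -1.0]
grip_width: 0.288
```

```bash
python3 -c "
from h import *;st()
from workcell import camera
cv2.imwrite('pics/s5.png',camera('scene'));cv2.imwrite('pics/t5.png',camera('top'));crop('pics/s5.png',230,160,150,120,5,'pics/s5c.png')
crop('pics/t5.png',220,140,140,110,5,'pics/t5c.png')"
```

```text
t 7.72 pos [ 511.5 -127.6   68.5] xhead -6.73 z [ 6.e-04 -1.e-04 -1.e+00] F [-0.4  0.3 -1. ] T [-0.01 -0.01  0.06] w 24.6 q [-0.39  0.28  0.63  1.91 -0.19  1.01  0.21]
```

View pics/s5c.png

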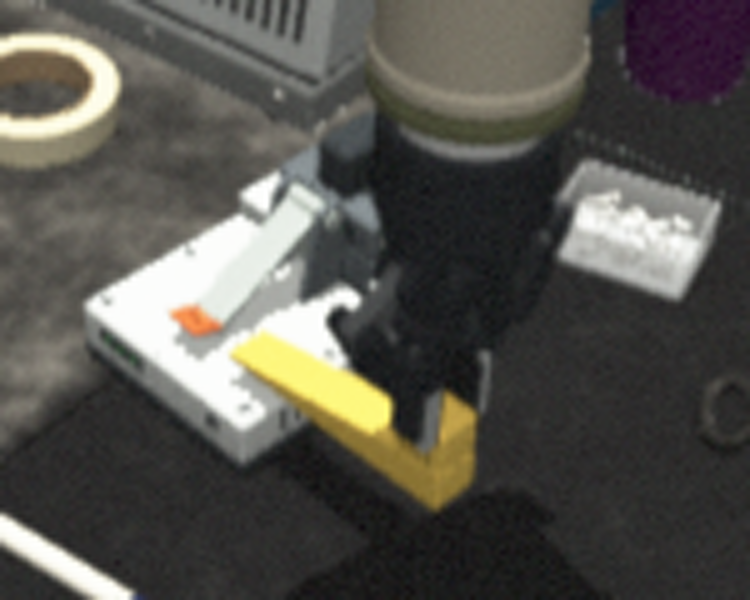

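View pics/t5c.png

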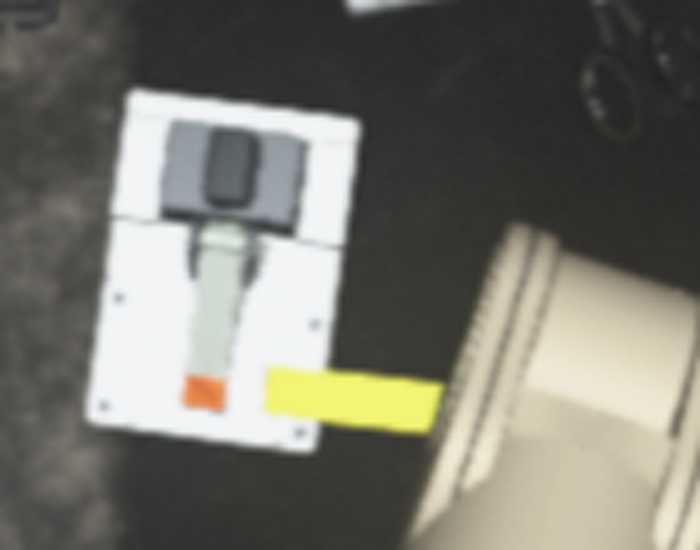

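Call:
play_rows(rows=[[[0, 0, -8], [0, 0, 0], 20], [[0, 0, -4], [0, 0, 0], 20], [[0, 0, -3], [0, 0, 0], 20], [[0, 0, 0], [0, 0, 0], 20], [[0, 0, 0], [0, 0, 0], 20]])

```text
clock: 8.45
position: [0.5115, -0.1271, 0.0532]
ee_rot: [0.998, -0.058, 0.0, -0.0]
ft_force: [0.2, -0.2, 0.4]
grip_width: 0.282
```

```bash
python3 -c "
from h import *;st()
from workcell import camera
cv2.imwrite('pics/s6.png',camera('scene'));cv2.imwrite('pics/t6.png',camera('top'));crop('pics/s6.png',245,190,80,80,8,'pics/s6c.png')"
```

```text
t 8.45 pos [ 511.5 -127.1   53.2] xhead -6.67 z [ 2.e-04 -0.e+00 -1.e+00] F [ 0.2 -0.2  0.4] T [-0.01 -0.04  0.04] w 24.1 q [-0.38  0.3   0.62  1.92 -0.21  0.98  0.22]
```

View pics/s6c.png

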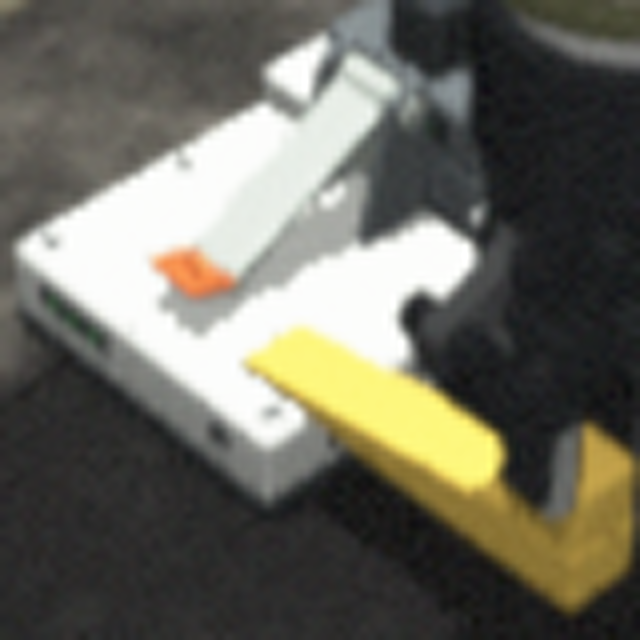

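Call:
play_rows(rows=[[[0, 0, -0.7], [0, 0, 0], 20], [[1.16, 9.93, 0], [0, 0, 0], 20], [[1.16, 9.93, 0], [0, 0, 0], 20], [[1.16, 9.93, 0], [0, 0, 0], 20], [[1.16, 9.93, 0], [0, 0, 0], 20], [[0, 0, 0], [0, 0, 0], 20], [[0, 0, 0], [0, 0, 0], 20]])

```text
clock: 9.43
position: [0.5163, -0.0865, 0.0525]
ee_rot: [0.998, -0.058, 0.0, -0.001]
ft_force: [0.5, 3.6, 0.4]
grip_width: 0.289
```

```bash
python3 -c "
from h import *;st()
from workcell import camera
cv2.imwrite('pics/s7.png',camera('scene'));cv2.imwrite('pics/t6.png',camera('top'));crop('pics/s7.png',245,190,80,80,8,'pics/s7c.png')"
```

```text
t 9.43 pos [516.3 -86.5  52.5] xhead -6.63 z [ 4.e-04  1.e-03 -1.e+00] F [0.5 3.6 0.4] T [ 0.8  -0.18 -0.05] w 24.7 q [-0.45  0.29  0.6   1.93 -0.2   0.98  0.13]
```

View pics/s7c.png

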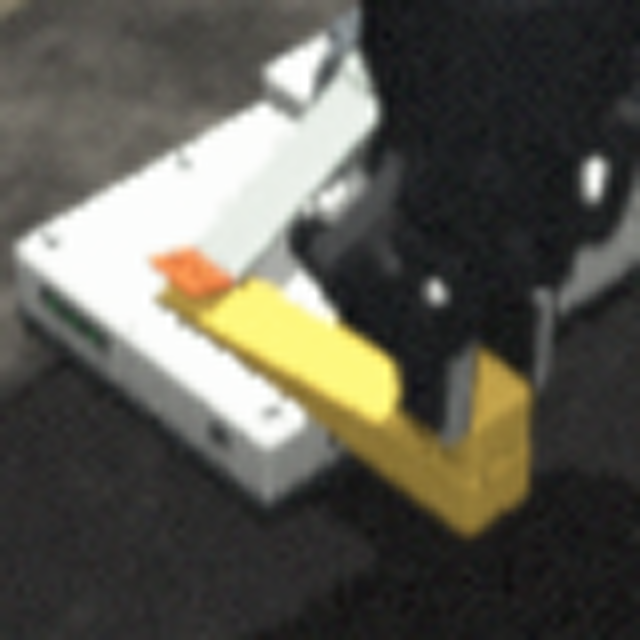

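Call:
play_rows(rows=[[[1.16, 9.93, 0], [0, 0, 0], 20], [[1.16, 9.93, 0], [0, 0, 0], 20], [[1.16, 9.93, 0], [0, 0, 0], 20], [[1.16, 9.93, 0], [0, 0, 0], 20], [[0, 0, 0], [0, 0, 0], 20], [[0, 0, 0], [0, 0, 0], 20]])

```text
clock: 10.28
position: [0.5208, -0.0485, 0.0527]
ee_rot: [0.998, -0.059, 0.0, 0.0]
ft_force: [-0.2, -3.3, 4.6]
grip_width: 0.283
```

```bash
python3 -c "
from h import *;st()
from workcell import camera
cv2.imwrite('pics/s8.png',camera('scene'));cv2.imwrite('pics/t8.png',camera('top'));crop('pics/s8.png',245,190,80,80,8,'pics/s8c.png')"
```

```text
t 10.28 pos [520.8 -48.5  52.7] xhead -6.72 z [ 5.e-04 -6.e-04 -1.e+00] F [-0.2 -3.3  4.6] T [-0.75  0.05 -0.  ] w 24.2 q [-0.51  0.29  0.59  1.93 -0.19  0.97  0.05]
```

View pics/s8c.png

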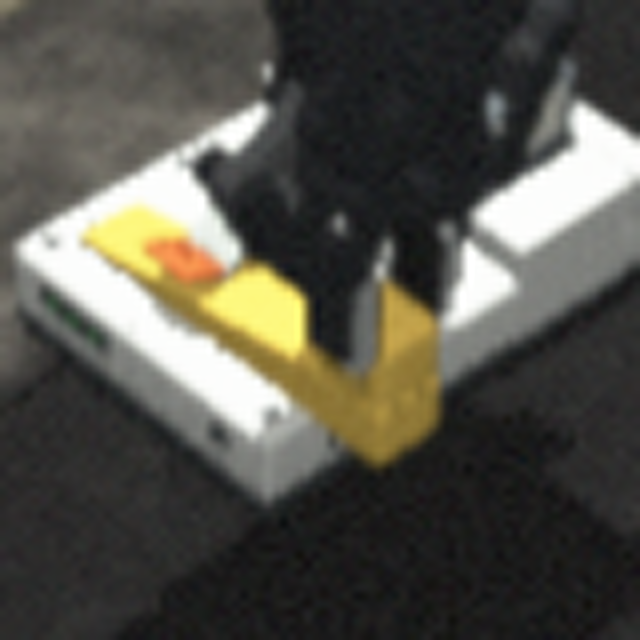

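Call:
play_rows(rows=[[[1.16, 9.93, 0], [0, 0, 0], 20], [[1.16, 9.93, 0], [0, 0, 0], 20], [[1.16, 9.93, 0], [0, 0, 0], 20], [[1.0, 8.5, 0], [0, 0, 0], 20], [[0.7, 6, 0], [0, 0, 0], 20], [[0, 0, 0], [0, 0, 0], 20], [[0, 0, 0], [0, 0, 0], 20]])

```text
clock: 11.25
position: [0.526, -0.0042, 0.0526]
ee_rot: [0.998, -0.059, 0.0, 0.0]
ft_force: [-0.8, -4.3, 5.9]
grip_width: 0.286
```

```bash
python3 -c "
from h import *;st()
from workcell import camera
cv2.imwrite('pics/s9.png',camera('scene'));cv2.imwrite('pics/t9.png',camera('top'));crop('pics/s9.png',245,180,80,80,8,'pics/s9c.png');crop('pics/t9.png',225,150,80,90,6,'pics/t9c.png')"
```

```text
t 11.25 pos [526.   -4.2  52.6] xhead -6.71 z [ 4.e-04 -7.e-04 -1.e+00] F [-0.8 -4.3  5.9] T [-1.03  0.02 -0.07] w 24.4 q [-0.57  0.29  0.56  1.92 -0.19  0.98 -0.04]
```

View pics/s9c.png

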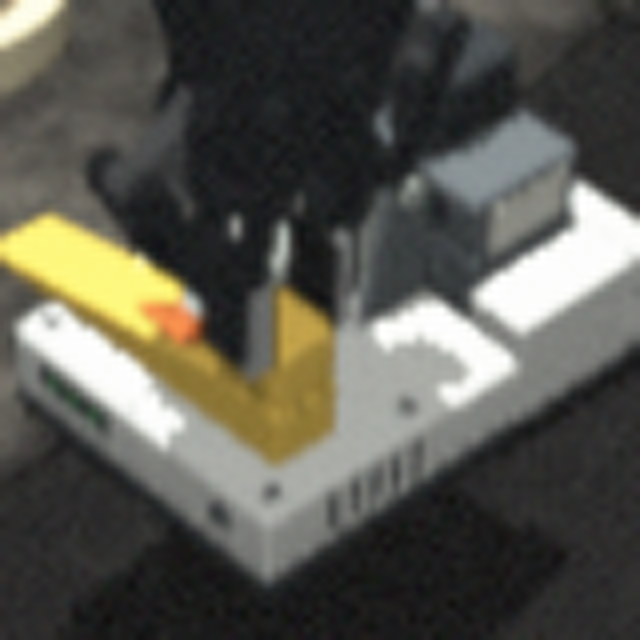

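View pics/t9c.png

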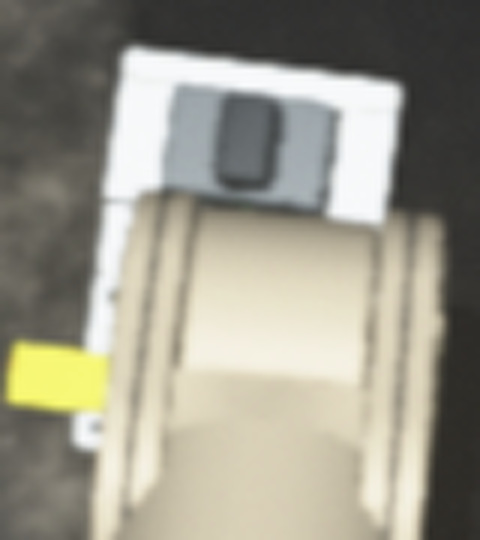

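Call:
play_rows(rows=[[[0, 0, 0], [0, 0, 0], 42], [[0, 0, 0], [0, 0, 0], 42], [[0, 0, 0], [0, 0, 0], 42], [[0, 0, 20], [0, 0, 0], 42], [[0, 0, 40], [0, 0, 0], 42], [[0, 0, 50], [0, 0, 0], 42], [[0, 0, 50], [0, 0, 0], 42], [[-20, -50, 30], [0, 0, 8], 42], [[0, -50, 0], [0, 0, 8], 42], [[0, -50, 0], [0, 0, 8], 42], [[0, 0, 0], [0, 0, 8], 42]])

```text
clock: 12.72
position: [0.5049, -0.1577, 0.2427]
ee_rot: [0.976, 0.218, 0.0, 0.001]
ft_force: [0.3, 1.0, -0.0]
grip_width: 0.488
```

```bash
python3 -c "
from h import *;st()
from workcell import camera
cv2.imwrite('pics/s10.png',camera('scene'));cv2.imwrite('pics/t10.png',camera('top'));crop('pics/s10.png',235,175,95,80,8,'pics/s10c.png');crop('pics/t10.png',225,150,80,90,6,'pics/t10c.png')"
```

```text
t 12.72 pos [ 504.9 -157.7  242.7] xhead 25.22 z [ 4.e-04 -1.e-03 -1.e+00] F [ 0.3  1.  -0. ] T [0.02 0.01 0.06] w 41.7 q [-0.44  0.1   0.71  1.7  -0.07  1.37  0.72]
```

View pics/s10c.png

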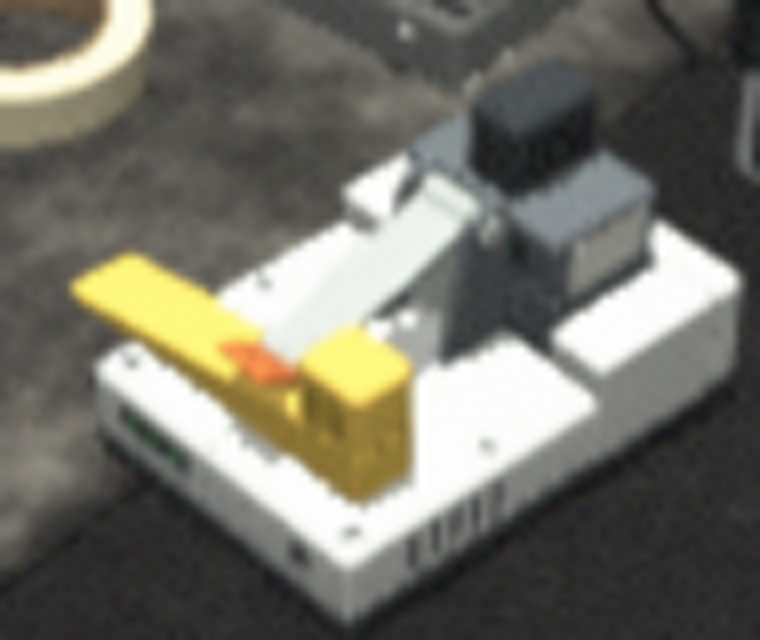

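View pics/t10c.png

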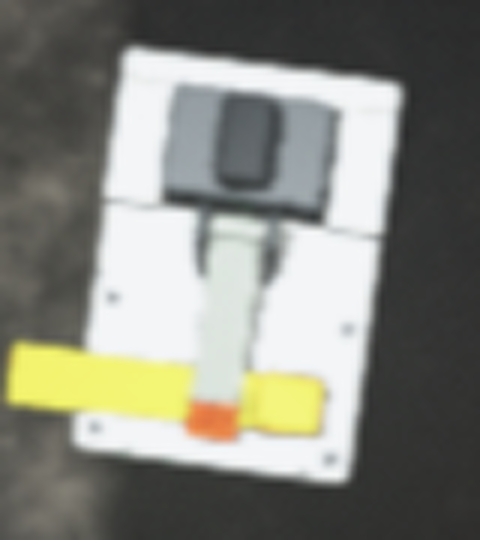

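Call:
play_rows(rows=[[[22, 28.8, 0], [0, 0, 9.7], 50], [[22, 28.8, 0], [0, 0, 9.7], 50], [[22, 28.8, 0], [0, 0, 9.7], 50], [[22, 28.8, 0], [0, 0, 9.7], 50], [[22, 28.8, -20], [0, 0, 9.7], 50], [[21.5, 28.7, -30], [0, 0, 9.6], 50], [[0, 0, -30], [0, 0, 0], 50], [[0, 0, -20], [0, 0, 0], 50], [[0, 0, 0], [0, 0, 0], 50], [[0, 0, 0], [0, 0, 0], 50]])

```text
clock: 14.08
position: [0.6379, 0.0191, 0.1438]
ee_rot: [0.747, 0.665, 0.001, 0.0]
ft_force: [-0.0, -0.5, -0.3]
grip_width: 0.588
```

```bash
python3 -c "
from h import *;st()
from workcell import camera
cv2.imwrite('pics/s11.png',camera('scene'));crop('pics/s11.png',235,135,95,110,6,'pics/s11c.png')"
```

```text
t 14.07 pos [637.9  19.1 143.8] xhead 83.36 z [ 1.7e-03  3.0e-04 -1.0e+00] F [-0.  -0.5 -0.3] T [ 0.01 -0.04 -0.01] w 50.2 q [-0.46  0.42  0.48  1.53 -0.2   1.23  1.5 ]
```

View pics/s11c.png

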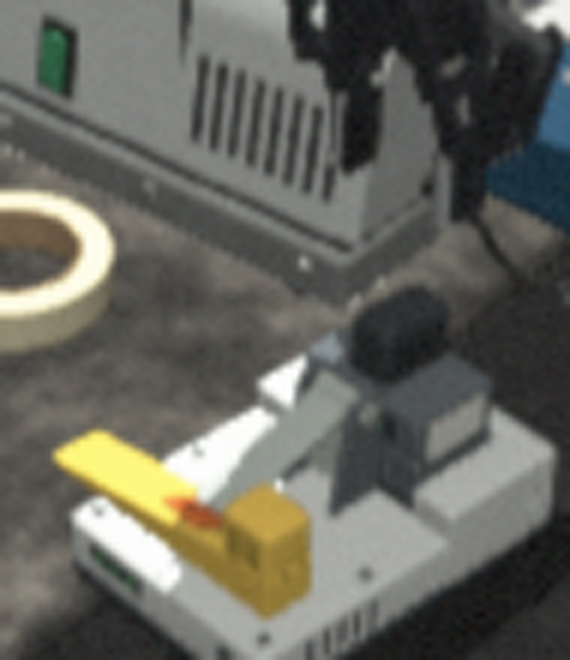

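Call:
play_rows(rows=[[[-1.4, -4.1, 0], [0, 0, 0], 50], [[0, 0, -20], [0, 0, 0], 50], [[0, 0, -20], [0, 0, 0], 50], [[0, 0, -12], [0, 0, 0], 50], [[0, 0, -5], [0, 0, 0], 50], [[0, 0, 0], [0, 0, 0], 50], [[0, 0, 0], [0, 0, 0], 50]])

```text
clock: 15.0
position: [0.6364, 0.0152, 0.086]
ee_rot: [0.746, 0.665, 0.0, 0.0]
ft_force: [0.6, -0.2, 0.0]
grip_width: 0.584
```

```bash
python3 -c "
from h import *;st()
from workcell import camera
cv2.imwrite('pics/s12.png',camera('scene'));crop('pics/s12.png',235,135,95,110,6,'pics/s12c.png')"
```

```text
t 15.00 pos [636.4  15.2  86. ] xhead 83.43 z [ 9.e-04  1.e-04 -1.e+00] F [ 0.6 -0.2  0. ] T [ 0.01 -0.03  0.01] w 49.8 q [-0.45  0.48  0.46  1.6  -0.23  1.12  1.53]
```

View pics/s12c.png

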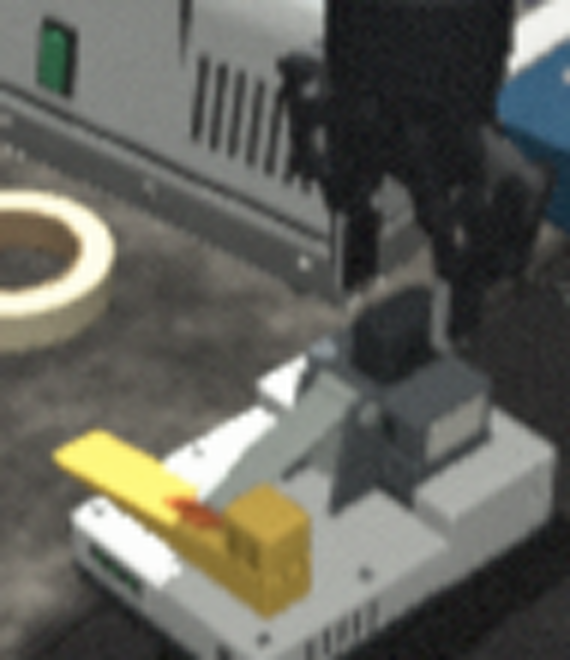

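```bash
python3 -c "
from h import *
u=np.array([.9933,-.1158,0]);v=np.array([.1158,.9933,0]);c=np.array([.6364,.0152,.086])
for p in (c,c+.025*v,c-.025*v,c+.025*v-.011*u,c-.025*v-.011*u,c+[0,0,.026],c+[0,0,.015]): print(((proj('scene',p)[0]-[235,135])+.5)*6)"
```

```text
[396.08361082 356.17773417]
[355.73018524 330.2599057 ]
[437.50345038 382.7846435 ]
[337.92490553 340.51123204]
[419.69013653 393.60744974]
[398.90775565 308.44719746]
[397.70216801 328.82832375]
```

```bash
python3 -c "
from h import *
im=cv2.imread('pics/s12.png')[165:215,275:330];im=np.clip((im/255.)**.5*255,0,255).astype('uint8');cv2.imwrite('pics/s12d.png',cv2.resize(im,None,fx=12,fy=12,interpolation=2))"
```

```text
(no output)
```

View pics/s12d.png

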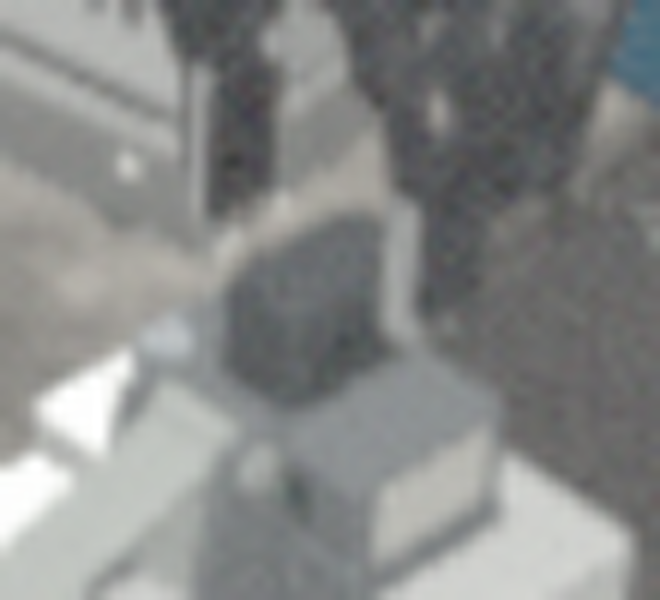

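Call:
play_rows(rows=[[[0, 0, -1.7], [0, 0, 0], 50], [[0, 0, 0], [0, 0, 0], 15], [[0, 0, 0], [0, 0, 0], 15], [[0, 0, 0], [0, 0, 0], 15], [[0, 0, 0], [0, 0, 0], 15], [[0, 0, 0], [0, 0, 0], 15], [[0, 0, 0], [0, 0, 0], 15]], force=70)

```text
clock: 15.92
position: [0.6362, 0.0155, 0.084]
ee_rot: [0.746, 0.665, 0.0, 0.0]
ft_force: [-0.6, 2.1, 5.5]
grip_width: 0.252
```

```bash
python3 -c "
from h import *;st()
from workcell import camera
cv2.imwrite('pics/s13.png',camera('scene'))
im=cv2.imread('pics/s13.png')[165:215,275:330];im=np.clip((im/255.)**.5*255,0,255).astype('uint8');cv2.imwrite('pics/s13d.png',cv2.resize(im,None,fx=12,fy=12,interpolation=2))"
```

```text
t 15.93 pos [636.2  15.5  84. ] xhead 83.44 z [ 5.e-04  4.e-04 -1.e+00] F [-0.6  2.1  5.5] T [ 0.31  0.23 -0.01] w 21.6 q [-0.45  0.48  0.46  1.6  -0.23  1.12  1.53]
```

View pics/s13d.png

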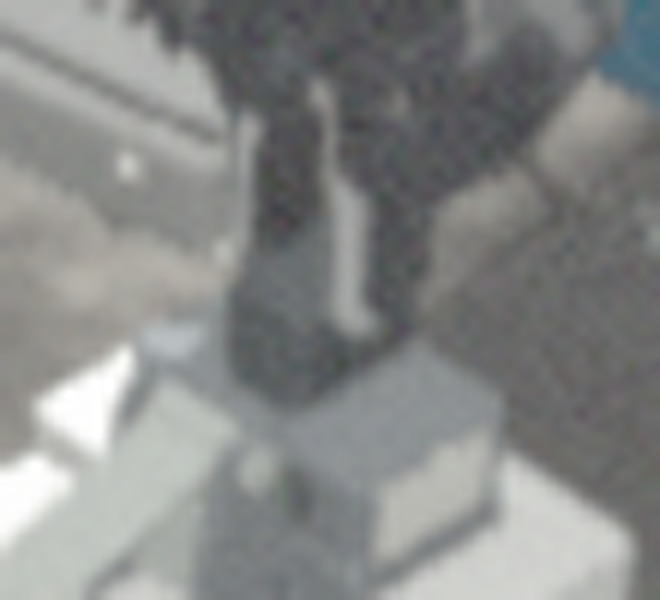

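Call:
play_rows(rows=[[[0, 0, 4], [0, 0, 0], 15], [[0, 0, 6], [0, 0, 0], 15], [[0, 0, 6], [0, 0, 0], 15], [[0, 0, 0], [0, 0, 0], 15]], force=90)

```text
clock: 16.48
position: [0.6363, 0.0151, 0.1003]
ee_rot: [0.747, 0.665, 0.0, 0.0]
ft_force: [-0.6, -1.2, -3.9]
grip_width: 0.241
```

```bash
python3 -c "
from h import *;st()
from workcell import camera
cv2.imwrite('pics/s14.png',camera('scene'))
crop('pics/s14.png',235,135,95,110,6,'pics/s14c.png')"
```

```text
t 16.48 pos [636.3  15.1 100.3] xhead 83.42 z [ 8.e-04  1.e-04 -1.e+00] F [-0.6 -1.2 -3.9] T [ 0.03 -0.02  0.02] w 20.6 q [-0.45  0.46  0.47  1.58 -0.22  1.15  1.52]
```

View pics/s14c.png

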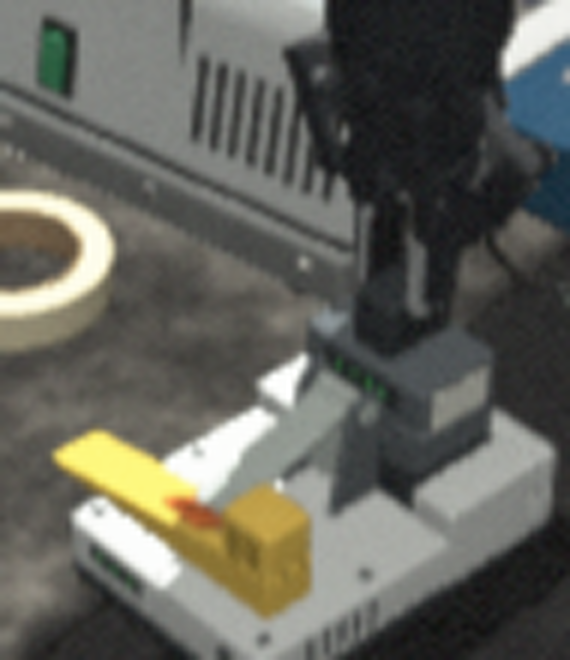

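Call:
play_rows(rows=[[[0, 0, 15], [0, 0, 0], 15], [[0, 0, 20], [0, 0, 0], 15], [[0, 0, 25], [0, 0, 0], 15], [[0, 0, 25], [0, 0, 0], 15], [[0, 0, 20], [0, 0, 0], 15], [[0, 0, 15], [0, 0, 0], 15], [[0, 0, 0], [0, 0, 0], 15]])

```text
clock: 17.4
position: [0.6366, 0.0151, 0.2215]
ee_rot: [0.747, 0.665, 0.001, 0.001]
ft_force: [0.6, 0.4, -5.1]
grip_width: 0.243
```

Call:
play_rows(rows=[[[-10, 14, 0], [0, 0, 0.3], 15], [[-20, 27, 0], [0, 0, 0.3], 15], [[-25, 34, 0], [0, 0, 0.4], 15], [[-25, 34, 0], [0, 0, 0.4], 15], [[-25, 34, 0], [0, 0, 0.4], 15], [[-25, 34, 0], [0, 0, 0.4], 15], [[-25, 34, 0], [0, 0, 0.4], 15], [[-25, 34, 0], [0, 0, 0.4], 15], [[-15, 20, 0], [0, 0, 0.3], 15], [[-10, 12, 0], [0, 0, 0], 15], [[0, 0, 0], [0, 0, 0], 15]])

```text
clock: 18.77
position: [0.43, 0.2928, 0.2193]
ee_rot: [0.726, 0.687, -0.0, -0.0]
ft_force: [0.0, -0.2, -3.4]
grip_width: 0.245
```

```bash
python3 -c "
from h import *;st()
from workcell import camera
cv2.imwrite('pics/s15.png',camera('scene'))
crop('pics/s15.png',100,60,220,200,3,'pics/s15c.png')"
```

```text
t 18.77 pos [430.  292.8 219.3] xhead 86.84 z [-7.e-04 -4.e-04 -1.e+00] F [ 0.  -0.2 -3.4] T [-0.05 -0.    0.03] w 20.9 q [-0.93  0.09  0.27  1.74 -0.02  1.32  0.85]
```

View pics/s15c.png

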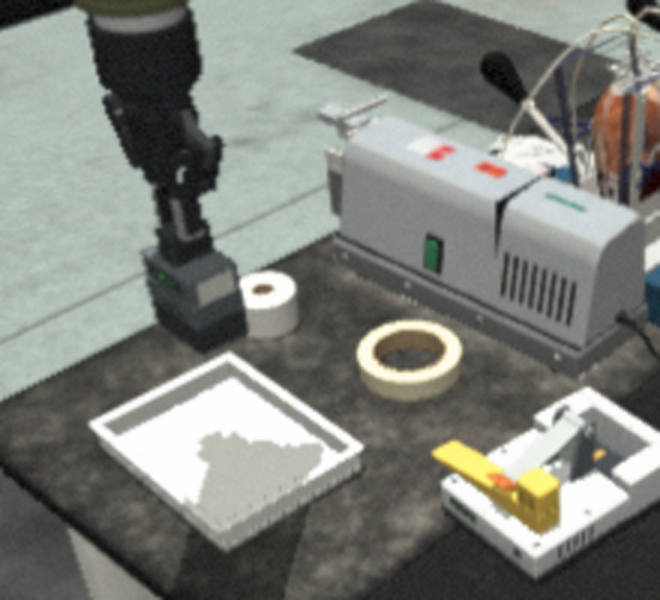

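Call:
play_rows(rows=[[[0, 0, -20], [0, 0, 0], 15], [[0, 0, -30], [0, 0, 0], 15], [[0, 0, -30], [0, 0, 0], 15], [[0, 0, -25], [0, 0, 0], 15], [[0, 0, -15], [0, 0, 0], 15], [[0, 0, -10], [0, 0, 0], 15], [[0, 0, -6], [0, 0, 0], 15], [[0, 0, 0], [0, 0, 0], 15], [[0, 0, 0], [0, 0, 0], 15]])

```text
clock: 19.95
position: [0.4313, 0.2925, 0.0844]
ee_rot: [0.727, 0.687, 0.001, -0.0]
ft_force: [0.2, 0.7, -4.0]
grip_width: 0.239
```

Call:
play_rows(rows=[[[0, 0, -2], [0, 0, 0], 15], [[0, 0, -1.5], [0, 0, 0], 15], [[0, 0, -1], [0, 0, 0], 15], [[0, 0, 0], [0, 0, 0], 15], [[0, 0, 0], [0, 0, 0], 15]])

```text
clock: 20.58
position: [0.431, 0.2923, 0.0792]
ee_rot: [0.727, 0.687, 0.0, -0.0]
ft_force: [0.5, -0.8, -3.4]
grip_width: 0.242
```

```bash
python3 -c "
from h import *;st()"
```

```text
t 20.57 pos [431.  292.3  79.2] xhead 86.73 z [ 0.e+00  1.e-04 -1.e+00] F [ 0.5 -0.8 -3.4] T [-0.03  0.03  0.02] w 20.6 q [-0.92  0.22  0.26  1.9  -0.07  1.03  0.89]
```

Call:
play_rows(rows=[[[0, 0, -0.8], [0, 0, 0], 15], [[0, 0, -0.6], [0, 0, 0], 15], [[0, 0, 0], [0, 0, 0], 15], [[0, 0, 0], [0, 0, 0], 15]])

```text
clock: 21.08
position: [0.4311, 0.2925, 0.0781]
ee_rot: [0.727, 0.687, 0.0, -0.0]
ft_force: [-0.9, 0.6, 1.2]
grip_width: 0.243
```

```bash
python3 -c "
from h import *;st()"
```

```text
t 21.07 pos [431.1 292.5  78.1] xhead 86.74 z [ 4.e-04  6.e-04 -1.e+00] F [-0.9  0.6  1.2] T [ 0.09  0.13 -0.01] w 20.8 q [-0.92  0.22  0.26  1.9  -0.07  1.02  0.89]
```

Contact: the weight has gone off the wrist. Release and rise.

Call:
play_rows(rows=[[[0, 0, 0], [0, 0, 0], 50], [[0, 0, 0], [0, 0, 0], 50], [[0, 0, 0], [0, 0, 0], 50], [[0, 0, 0], [0, 0, 0], 50], [[0, 0, 15], [0, 0, 0], 50], [[0, 0, 30], [0, 0, 0], 50], [[0, 0, 45], [0, 0, 0], 50], [[0, 0, 45], [0, 0, 0], 50], [[0, -20, 10], [0, 0, -8], 50], [[10, -40, 0], [0, 0, -9], 50], [[10, -40, 0], [0, 0, -9], 50], [[0, 0, 0], [0, 0, 0], 50]])

```text
clock: 22.58
position: [0.4521, 0.1891, 0.2242]
ee_rot: [0.865, 0.502, 0.001, 0.0]
ft_force: [0.1, 0.3, -0.3]
grip_width: 0.586
```

```bash
python3 -c "
from h import *;st()
from workcell import camera
cv2.imwrite('pics/s16.png',camera('scene'))
crop('pics/s16.png',100,60,230,200,3,'pics/s16c.png')"
```

```text
t 22.57 pos [452.1 189.1 224.2] xhead 60.33 z [ 1.4e-03  8.0e-04 -1.0e+00] F [ 0.1  0.3 -0.3] T [0.02 0.02 0.01] w 50.1 q [-0.85  0.01  0.37  1.81 -0.    1.33  0.57]
```

View pics/s16c.png

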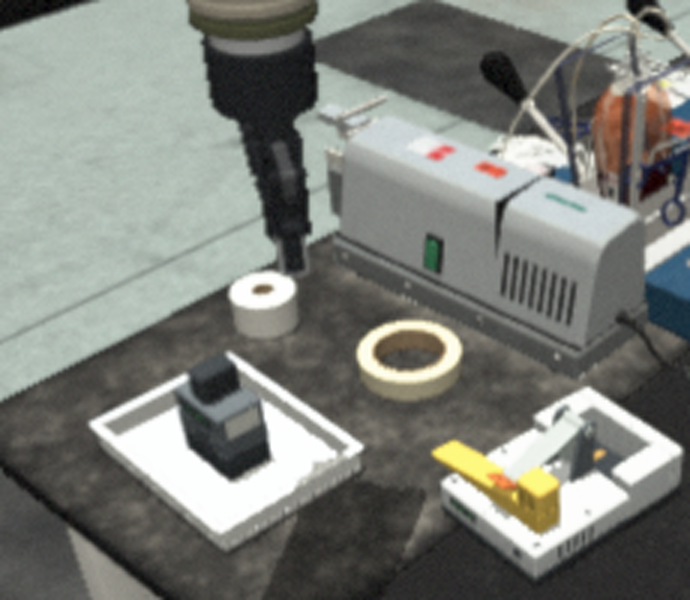

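Call:
play_rows(rows=[[[9.2, -24.2, 0], [0, 0, -8.4], 42], [[9.2, -24.2, 0], [0, 0, -8.4], 42], [[9.2, -24.2, 0], [0, 0, -8.4], 42], [[9.2, -24.2, 0], [0, 0, -8.4], 42], [[9.2, -24.2, 0], [0, 0, -8.4], 42], [[9.2, -24.2, 0], [0, 0, -8.4], 42], [[9.2, -24.2, -10], [0, 0, -8.4], 42], [[9.2, -24.2, -30], [0, 0, -8.2], 42], [[0, 0, -40], [0, 0, 0], 42], [[0, 0, -30], [0, 0, 0], 42], [[0, 0, 0], [0, 0, 0], 42], [[0, 0, 0], [0, 0, 0], 42]])

```text
clock: 24.12
position: [0.5255, -0.0007, 0.1143]
ee_rot: [0.999, -0.054, 0.001, -0.0]
ft_force: [0.6, -0.6, 0.3]
grip_width: 0.489
```

```bash
python3 -c "
from h import *;st()"
```

```text
t 24.12 pos [525.5  -0.7 114.3] xhead -6.19 z [ 1.6e-03  4.0e-04 -1.0e+00] F [ 0.6 -0.6  0.3] T [-0.   -0.04 -0.02] w 41.8 q [-0.61  0.2   0.59  1.87 -0.13  1.1  -0.08]
```

Call:
play_rows(rows=[[[0.5, -3.5, 0], [0, 0, -0.5], 42], [[0, 0, -20], [0, 0, 0], 42], [[0, 0, -20], [0, 0, 0], 42], [[0, 0, -15], [0, 0, 0], 42], [[0, 0, -5.5], [0, 0, 0], 42], [[0, 0, 0], [0, 0, 0], 42], [[0, 0, 0], [0, 0, 0], 42]])

```text
clock: 25.0
position: [0.5256, -0.0048, 0.053]
ee_rot: [0.998, -0.059, 0.001, -0.0]
ft_force: [-0.5, 0.2, 0.2]
grip_width: 0.489
```

```bash
python3 -c "
from h import *;st()
from workcell import camera
cv2.imwrite('pics/s17.png',camera('scene'))
crop('pics/s17.png',235,165,95,90,6,'pics/s17c.png')"
```

```text
t 25.00 pos [525.6  -4.8  53. ] xhead -6.77 z [ 1.1e-03  2.0e-04 -1.0e+00] F [-0.5  0.2  0.2] T [-0.03  0.04 -0.01] w 41.8 q [-0.58  0.29  0.58  1.93 -0.19  0.98 -0.03]
```

View pics/s17c.png

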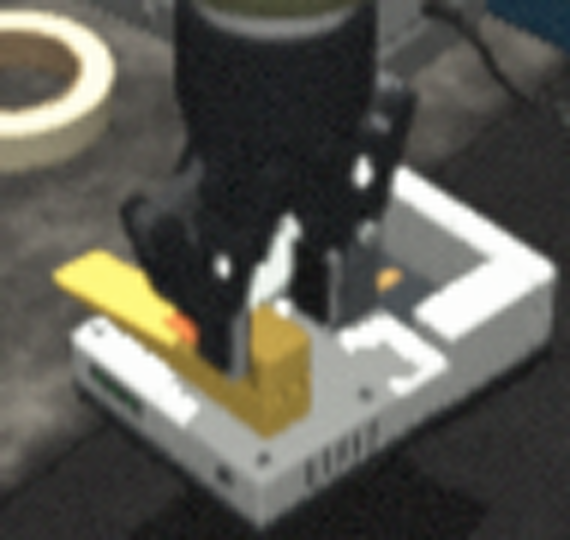

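Straddling the grip. Close, then pull back along dock −y.

Call:
play_rows(rows=[[[0, 0, 0], [0, 0, 0], 20], [[0, 0, 0], [0, 0, 0], 20], [[0, 0, 0], [0, 0, 0], 20], [[0, 0, 0], [0, 0, 0], 20], [[0, 0, 0], [0, 0, 0], 20], [[-1.16, -9.93, 0], [0, 0, 0], 20], [[-1.16, -9.93, 0], [0, 0, 0], 20], [[-1.16, -9.93, 0], [0, 0, 0], 20], [[-1.16, -9.93, 0], [0, 0, 0], 20], [[0, 0, 0], [0, 0, 0], 20]], force=50)

```text
clock: 26.3
position: [0.5211, -0.045, 0.053]
ee_rot: [0.998, -0.059, 0.001, -0.0]
ft_force: [0.1, -1.5, 6.8]
grip_width: 0.285
```

```bash
python3 -c "
from h import *;st()"
```

```text
t 26.30 pos [521.1 -45.   53. ] xhead -6.81 z [ 0.0016  0.     -1.    ] F [ 0.1 -1.5  6.8] T [-0.29  0.07  0.01] w 24.3 q [-0.52  0.29  0.6   1.93 -0.19  0.97  0.05]
```

Call:
play_rows(rows=[[[-1.16, -9.93, 0], [0, 0, 0], 20], [[-1.16, -9.93, 0], [0, 0, 0], 20], [[-1.16, -9.93, 0], [0, 0, 0], 20], [[-1.16, -9.93, 0], [0, 0, 0], 20], [[-1.16, -9.93, 0], [0, 0, 0], 20], [[-1.16, -9.93, 0], [0, 0, 0], 20], [[-1.16, -9.93, 0], [0, 0, 0], 20], [[-1.16, -9.93, 0], [0, 0, 0], 20], [[-1.16, -9.93, 0], [0, 0, 0], 20], [[-1.16, -9.93, 0], [0, 0, 0], 20], [[0, 0, 0], [0, 0, 0], 20]])

```text
clock: 27.68
position: [0.5086, -0.1451, 0.0524]
ee_rot: [0.998, -0.06, 0.0, 0.0]
ft_force: [1.0, -0.1, 0.6]
grip_width: 0.286
```

```bash
python3 -c "
from h import *;st()
from workcell import camera
cv2.imwrite('pics/s18.png',camera('scene'))
crop('pics/s18.png',235,165,95,90,6,'pics/s18c.png')"
```

```text
t 27.68 pos [ 508.6 -145.1   52.4] xhead -6.85 z [ 1.e-04 -6.e-04 -1.e+00] F [ 1.  -0.1  0.6] T [-0.06  0.02 -0.  ] w 24.4 q [-0.36  0.31  0.64  1.92 -0.22  0.98  0.26]
```

View pics/s18c.png

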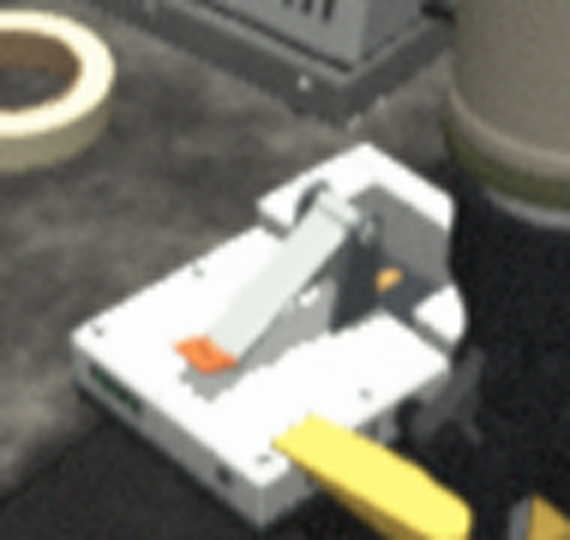

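Call:
play_rows(rows=[[[0, 0, 20], [0, 0, 0], 20], [[0, -10, 20], [0, 0, 0], 20], [[-18, -33, 10], [0, 0, -4.9], 20], [[-18, -33, 0], [0, 0, -4.9], 20], [[-18, -33, 0], [0, 0, -4.9], 20], [[-18, -33, 0], [0, 0, -4.9], 20], [[-18, -33, 0], [0, 0, -4.9], 20], [[-20, -33, -10], [0, 0, -4.7], 20], [[0, 0, -30], [0, 0, 0], 20], [[0, 0, -20], [0, 0, 0], 20], [[0, 0, 0], [0, 0, 0], 20], [[0, 0, 0], [0, 0, 0], 20]])

```text
clock: 29.22
position: [0.3995, -0.3518, 0.043]
ee_rot: [0.951, -0.308, 0.0, 0.0]
ft_force: [-0.6, 0.1, 0.1]
grip_width: 0.285
```

```bash
python3 -c "
from h import *;st()"
```

```text
t 29.23 pos [ 399.5 -351.8   43. ] xhead -35.91 z [ 6.e-04 -4.e-04 -1.e+00] F [-0.6  0.1  0.1] T [-0.   -0.04 -0.  ] w 24.3 q [-0.05  0.38  0.81  1.92 -0.33  0.98  0.29]
```

Call:
play_rows(rows=[[[0, 0, -12], [0, 0, 0], 20], [[0, 0, -8], [0, 0, 0], 20], [[0, 0, -4], [0, 0, 0], 20], [[0, 0, -1.5], [0, 0, 0], 20], [[0, 0, -0.7], [0, 0, 0], 20], [[0, 0, 0], [0, 0, 0], 20]])

```text
clock: 29.98
position: [0.3988, -0.3518, 0.017]
ee_rot: [0.951, -0.309, -0.0, -0.001]
ft_force: [-3.6, 4.7, 12.6]
grip_width: 0.286
```

```bash
python3 -c "
from h import *;st()"
```

```text
t 29.98 pos [ 398.8 -351.8   17. ] xhead -35.98 z [ 2.e-04  1.e-03 -1.e+00] F [-3.6  4.7 12.6] T [1.07 1.09 0.01] w 24.4 q [-0.03  0.42  0.79  1.94 -0.37  0.93  0.32]
```

On the bench. Release, rise and back off.

Call:
play_rows(rows=[[[0, 0, 0], [0, 0, 0], 45], [[0, 0, 0], [0, 0, 0], 45], [[0, 0, 0], [0, 0, 0], 45], [[0, 0, 15], [0, 0, 0], 45], [[0, 0, 35], [0, 0, 0], 45], [[0, 0, 50], [0, 0, 0], 45], [[0, 0, 50], [0, 0, 0], 45], [[0, 0, 50], [0, 0, 0], 45], [[0, -30, 0], [0, 0, 0], 45], [[0, -30, 0], [0, 0, 0], 45], [[0, 0, 0], [0, 0, 0], 45], [[0, 0, 0], [0, 0, 0], 45]])

```text
clock: 31.48
position: [0.3987, -0.4115, 0.2165]
ee_rot: [0.951, -0.309, -0.0, -0.0]
ft_force: [0.4, -0.4, -0.2]
grip_width: 0.527
```

```bash
python3 -c "
from h import *;st()
from workcell import camera
cv2.imwrite('pics/s20.png',camera('scene'));cv2.imwrite('pics/t20.png',camera('top'))
d=cv2.absdiff(cv2.imread('pics/t20.png'),cv2.imread('pics/top0.png')).max(2);cv2.imwrite('pics/d20.png',d)"
```

```text
t 31.48 pos [ 398.7 -411.5  216.5] xhead -35.99 z [ 0.e+00  1.e-04 -1.e+00] F [ 0.4 -0.4 -0.2] T [ 0.02  0.   -0.03] w 45.0 q [-0.05  0.29  0.93  1.63 -0.24  1.34  0.3 ]
```

View pics/s20.png

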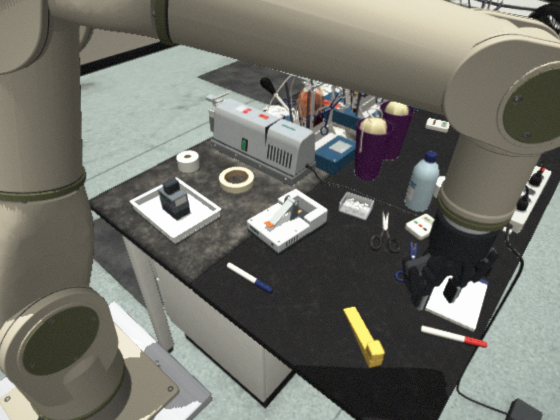

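View pics/t20.png

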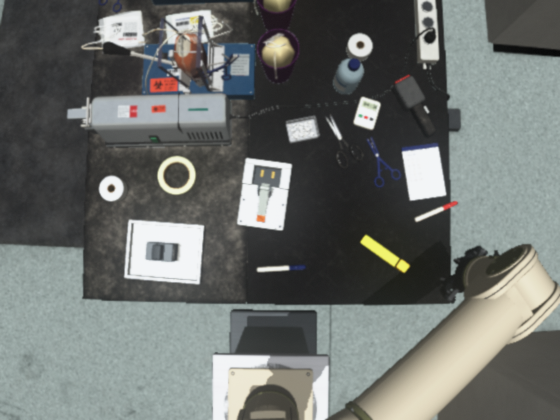

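View pics/d20.png

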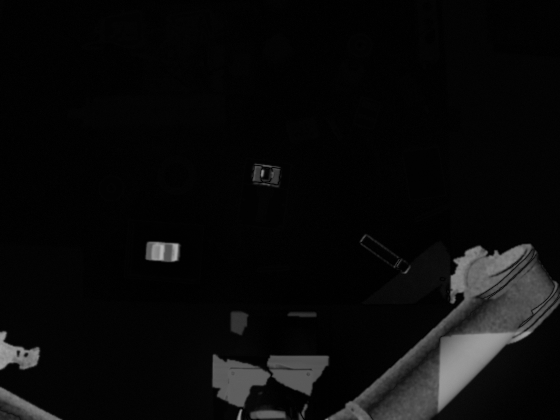

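```bash
python3 -c "
from workcell import manip;print(manip.hand_in())"
```

```text
the job is handed in; nothing more can be done
None
```

The job is done and handed in at about 31.5 s on the robot's clock; the hand-in gave no verdict.

- **What I did:** I slid the wedge under the lip from the dock's −y side until the catch held open by itself. I then lifted the battery out and stood it upright in the middle of the tray. Last, I pulled the wedge out and laid it flat on the bench near where it first lay, about 0.3 m from the dock.
- **Last checks:** The final pictures show the battery upright in the tray, the wedge on the bench and the gripper clear of everything. Comparing the top picture with the first one shows changes only at the battery, the empty well, the wedge and the arm with its shadow. So the catch looks shut and the other things look unmoved.
- **Forces:** The highest wrist force I read was about 14 N, when the wedge was set down. I read it at the end of each move, not during it.
- **What disagreed:** The force reading along y briefly showed +3.6 N with the wedge tip under the lip, the opposite sign to what I expected. It turned to −3 to −4 N as the wedge went deeper, and the sliding stayed free. Before the battery grasp, the fingertips looked higher in the picture than the TCP reading. I put this down to the pads standing back when open and lowered the gripper 2 mm, and the grasp held.

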